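# Clamp an instrument case in the bench fixture

## Task

Gently push the ribbed aluminium case along its channel in the clamp fixture until it sits fully home against the end stop. Then turn the T-handle on top clockwise until the rising resistance tells you the pad has the case firmly clamped, but do not overtighten it, because the case is thin-walled; then let go and leave everything else on the bench alone.

Things in the scene. Friction and masses are not known exactly. Their poses are not given: they have to be found in the camera images.
- fixture: Clamp fixture fixed to the bench: steel base plate 190 x 124 x 15 mm (x = -130 to +60 mm) with a channel. Origin at bench level on the vertical screw axis; x runs along the channel towards the end stop. Two side guides (inner faces at y = +/-23.5 mm, tops 29 mm above the bench) span x = -70 to +30 mm.
- bridge_top (a point): Middle of the top of the fixture's grey bridge, on the screw axis, 107 mm above the bench; axes as the fixture. The bridge is 26 mm wide in x, 118 mm long in y, 22 mm deep, on two posts at y = +/-41 to +/-59 mm.
- stop: End stop of the fixture: steel block 62 mm wide across the channel. Origin on the channel's centre line at bench level, in the plane of its working face (square to the channel, 25 mm beyond the screw axis, 15 to 37 mm above the bench). Keep the push on it below 30 N.
- case: Loose ribbed aluminium instrument case, 130 mm long (its x, along the channel) x 44 mm wide x 30 mm high, 0.2 to 0.4 kg. Origin at the centre of its underside, 15 mm above the bench. Its far end starts between the guides, its near end outside them, with 25 to 55 mm still to go. Home: far end against the stop, centre 40 mm before the screw axis.
- case_center (a point): Centre of the case, half-way up (30 mm above the bench); axes as the case.
- handle_grip (a point): Centre of the T-handle's round cross bar, on the screw axis, 150 mm above the bench; x runs along the bar (12 mm thick, 80 mm long plus 16 mm ball ends). The handle keeps this height as it turns. Clockwise seen from above tightens. A steady drag of 0.24 N m while turning (less is felt when stopped) also holds the screw where it is left; free for at least 1 rad, at most 2.5 rad, until the pad meets the case.
- spindle (a point): Point on the handle's vertical spindle, on the screw axis, 25 mm below the bar's centre. The spindle is 12 mm thick. Once the pad meets the case, the torque on it rises above the drag: by 0.09 N m at 20 N of clamping, by 0.18 N m at 40 N (firmly clamped, the right place to stop), by 0.27 N m at 60 N (too tight). It rises steeply: turn in small steps.
- pad: Round rubber pressure pad, 26 mm across and 8 mm thick, under the bridge; the origin is at the centre of its underside, on the screw axis. As the handle is tightened it sinks, without turning, onto the case's top face (45 mm above the bench).
- adaptor_a: Bystander: small round steel adaptor, 22 mm across, 34 mm high; origin under its centre.
- adaptor_b: Bystander: a second such adaptor.
- driver: Bystander: screwdriver with black handle, 170 mm long, lying along its x.
- spool: Bystander: grey ring-shaped spool, 56 mm across, 30 mm high; origin under its centre.
- screw_tray: Bystander: open black tray 90 x 70 x 22 mm; origin under its centre.
- end_plate: Bystander: flat dark steel plate 44 x 30 x 5 mm; origin under its centre.
Things that resemble listed ones, but are neither listed nor needed, are in the scene too. Of the things like the case, leave any that is pink or turquoise; of the rest the larger one is meant.

How it is judged:
On the way, in this order (a step that is already met when the one before it is completed fails the run):
1. the case is pushed home against the end stop, not yet clamped (x of case_center in the frame of fixture between -0.042 and -0.036 m and angle between case_center's own z axis and vertical below 0.05 rad and contact force between pad and case below 2 N), for 0.2 s.
2. the pad clamps the case with more than 20 N (x of case_center in the frame of fixture between -0.042 and -0.036 m and contact force between pad and case above 20 N), for 0.2 s.
At the end, for the whole second after the job is handed in: The case lies flat and at rest, its far end within 2 mm of the end stop, with the pad pressing on it with 20 to 60 N, and the handle let go (all of step 2 and angle between case_center's own z axis and vertical below 0.05 rad and linear speed of case below 0.02 m/s); the robot touches nothing.
It fails at once if the pad presses the case with more than 60 N (overtightened) (contact force between pad and case above 60 N).
It fails at once if the case is pushed against the end stop with more than 30 N (contact force between stop and case above 30 N).
It fails at once if a bystander is moved by more than 15 mm (distance of any of adaptor_a, adaptor_b, driver, spool, screw_tray, end_plate from where it was at the start of the episode above 0.015 m).
It also fails if it takes over 72 s, if anything falls off the work surface, if the arm or the gripper's body presses on something with over 40 N, if the wrist force passes 120 N, or if a joint passes its speed limit or range.

## Robot

A 7-joint arm with a two-finger parallel gripper is mounted at the origin on the work surface. World frame = base frame: x ahead of the robot, y to its left, z up, the work surface at z = 0. Lengths are in m, angles in rad, forces in N, time in s.
With the tool pointing down it reaches from about 0.425 to 0.925 m from the base axis. Payload 6.8 kg.
Tool frame: the origin (TCP) lies on the centre line of the jaws, within the pads' length; the fingertips stand 17 mm ahead of it and the grasp point (between the pads) lies 2 mm behind it (nose_length is the distance from the TCP to the fingertips, in m); z points along the fingers, x is the direction in which the jaws open and shut, and the axes are right-handed (so a half turn about z gives the same grasp; the last joint's range is limited). The gripper opens to 85 mm and grips with 20 to 120 N. Pads are 22 mm wide; open, the fingers measure 114 mm over their backs; the gripper's body (76 mm by 85 mm) begins 54 mm behind the grasp point. The pads swing forward as they close: fully open they stand 13 mm farther back than shut.
Start: joints at [1.166, 0.477, 0.022, 1.555, -0.011, 1.109, -0.083], TCP at [0.197, -0.646, 0.248] pointing down, gripper open.
Joint ranges: [-2.96, 2.96], [-0.34, 2.1], [-1.41, 1.46], [0.24, 2.44], [-1.37, 4.51], [0.17, 1.92], [-2.96, 2.96]. Speed limits (rad/s): [2.39, 2.39, 3.14, 3.14, 3.14, 3.14, 3.14].

## Interface

Orientations are given as a unit quaternion [w, x, y, z].
In Python, from station import * gives the robot as it stands.
- The arm moves only by the tool send_rows, never from a script. Its argument "commands" is a list of rows, each an object with "translation": the shift along the tool's x, y, z in m, a list of three; "rot": the turn, a rotation vector about the tool's x, y, z in degrees, a list of three; "grip": the finger opening in m, from 0 to 0.0854. In form: [{"translation": [tx, ty, tz], "rot": [rx, ry, rz], "grip": grip}, ...]. A call has exactly 5 rows; each row shifts and turns the commanded pose from where the row before left it, along the tool's axes as they then stand; what a row does not reach is not made up. A row lasts 1/12 s, in which the tool goes at most 41.7 mm and 7.16 degrees, less where a joint would pass 70% of its speed; a pose out of reach is approached as far as the arm can. A call with a gripper value outside its range is refused whole. The fingers move at their own pace and stop on an object; "force" is the grip in N (left out, the last holds). Time passes only in rows, so rows that do not move let the fingers close, or fill a call up. It gives the time, the measured TCP pose, the force and the opening at its end, in the units of the state.
- get_obs(): the state, without advancing time (a new reading comes with each control period).
- read_camera(name): name is "scene" or "top"; returns a dict with "pixels" (384x512x3 uint8, red, green, blue), "depth" (384x512 float32, m along the optical axis (not along the pixel's ray), 0 where there is no reading), "mtx" (3x3 intrinsics, pixels), "extrinsics" (4x4, takes a point from camera to world coordinates). Camera axes: x right, y up, looking along -z (the intrinsics and any distortion apply to the point x, -y, -z); pixel columns grow to the right and rows downward; lengths in m; the calibration is good to about 2 mm. A picture is of the moment at which its call begins.
- hand_in(): hands the job in, once; it reports no verdict.
The state is a dict: "t": time; "q": joint angles; "joint_vel": joint speeds; "joint_torque": joint torques, N m; "eef_pos": TCP position; "tool_rot": TCP orientation; "contact_force": force on the tool from outside, world axes, zero at the start; "torque": the same for the moment, N m; "gripper_width": opening from 0.0 (shut) to 1.0 (fully open).
Only numpy, scipy, OpenCV 4.12 (cv2) and the standard library are available. Lean on these libraries where they do the work, as an engineer would, in place of code of your own. Each camera call takes 0.05 s, during which the arm holds its last target.

## Working session

There is one attempt and no reset: what is moved stays moved. The work goes in short steps, Python scripts to look and compute and a tool call to move; the robot and the scene stay as the last step left them, time stands still between calls to the robot, and variables do not carry over. Pictures are saved under pics/ and viewed, and the job is handed in when it is done.

Besides the shell and the picture viewer there is one more tool, called after ">>>" as a command line: name --argument value ..., lists and objects as JSON in quotes. send_rows: Moves the arm, as the interface text tells. Its arguments: {"type":"object","properties":{"commands":{"type":"array","items":{"type":"object","properties":{"translation":{"type":"array","items":{"type":"number"}},"rot":{"type":"array","items":{"type":"number"}},"grip":{"type":"number"}}}},"force":{"type":"number"}},"required":["commands"]}

```bash
ls; mkdir -p pics
python3 - <<'E'
from station import *
import cv2,numpy as np
print(get_obs())
for n in ["scene","top"]:
    c=read_camera(n); np.savez(f"{n}0.npz",**c)
    cv2.imwrite(f"pics/{n}0.png",cv2.resize(c["pixels"][:,:,::-1],(800,600),interpolation=cv2.INTER_CUBIC))
    print(n,c["mtx"],c["extrinsics"],[k for k in c])
E
```

```text
pics
{'t': 0.0, 'q': array([ 1.16591747,  0.47783433,  0.02237226,  1.55645769, -0.01150984,
        1.10927302, -0.08310368]), 'joint_vel': array([-0.00061875, -0.00055191, -0.00133011,  0.00193349,  0.00134432,
        0.00055529,  0.00261674]), 'joint_torque': array([ 3.49924949e-05, -5.96446395e+01,  1.60808545e+00, -2.81197804e+01,
        1.24571190e-02,  9.37980367e-03, -1.18643561e-05]), 'eef_pos': array([ 0.1972065 , -0.64496693,  0.24730072]), 'tool_rot': array([-4.88642657e-04,  8.03873604e-01, -5.94799444e-01, -7.81732608e-04]), 'contact_force': array([0.2927533 , 0.11622492, 0.22717746]), 'torque': array([0.02021669, 0.00759904, 0.03230906]), 'gripper_width': 0.9995827376652692}
scene [[381.94472751   0.         257.89925283]
 [  0.         381.94472751 190.90139538]
 [  0.           0.           1.        ]] [[ 0.5545554  -0.57089153  0.60543469  1.04408588]
 [ 0.83199544  0.39425785 -0.39031312 -0.28693255]
 [-0.01587092  0.72016915  0.69361697  0.6799204 ]
 [ 0.          0.          0.          1.        ]] ['pixels', 'depth', 'mtx', 'extrinsics']
top [[417.95511771   0.         256.46575577]
 [  0.         417.95511771 194.12450926]
 [  0.           0.           1.        ]] [[-2.74853394e-02  9.96791701e-01 -7.51722142e-02  4.55255162e-01]
 [-9.99621844e-01 -2.73434394e-02  2.91639898e-03  3.10439819e-02]
 [ 8.51575411e-04  7.52239456e-02  9.97166301e-01  9.56359671e-01]
 [ 0.00000000e+00  0.00000000e+00  0.00000000e+00  1.00000000e+00]] ['pixels', 'depth', 'mtx', 'extrinsics']
```

View pics/scene0.png

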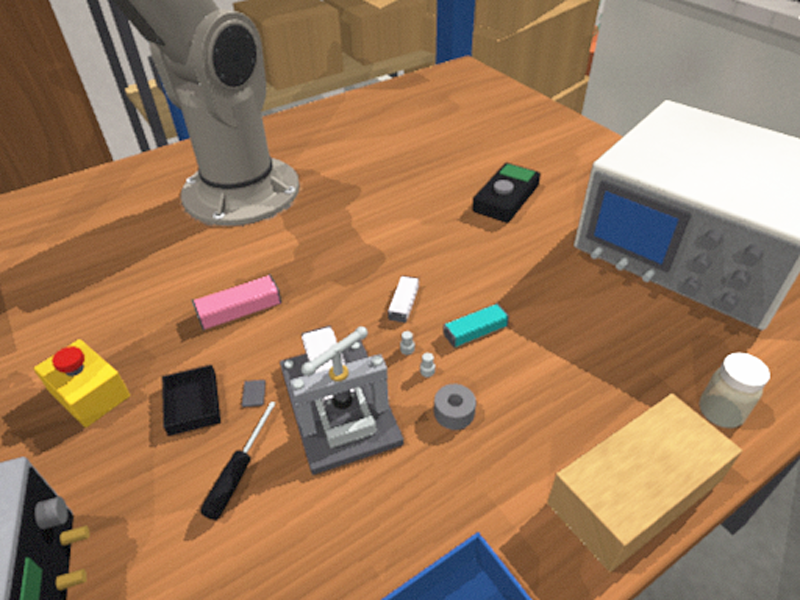

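View pics/top0.png

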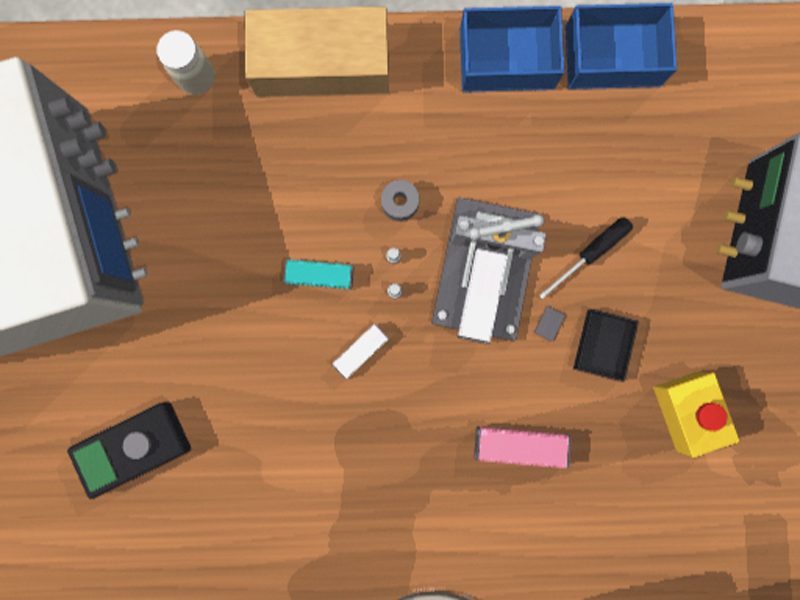

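In the top view there are four things like the case: pink (522,447), turquoise (318,273), a small white one (360,350), and a larger white one in the channel (485,295). The last one fits, because it is neither pink nor turquoise, it is the larger of the two left, and its far end is between the guides. I'll confirm this in a crop and measure.

```bash
cat > h.py <<'E'
import numpy as np,cv2
def load(n): return dict(np.load(n))
def cast(c,u,v,z):
    K=c["mtx"];E=c["extrinsics"]
    d=np.array([(u-K[0,2])/K[0,0],-(v-K[1,2])/K[1,1],-1.]);w=E[:3,:3]@d;o=E[:3,3]
    return o+w*(z-o[2])/w[2]
def proj(c,P):
    K=c["mtx"];E=c["extrinsics"];p=E[:3,:3].T@(np.asarray(P)-E[:3,3])
    return np.array([K[0,0]*p[0]/-p[2]+K[0,2],K[1,1]*-p[1]/-p[2]+K[1,2]])
def cloud(c):
    K=c["mtx"];E=c["extrinsics"];D=c["depth"];v,u=np.mgrid[:D.shape[0],:D.shape[1]]
    P=np.stack([(u-K[0,2])/K[0,0]*D,-(v-K[1,2])/K[1,1]*D,-D],-1)
    return P@E[:3,:3].T+E[:3,3]
E
python3 - <<'E'
from h import *
t=load("top0.npz");s=load("scene0.npz")
a=t["pixels"][115:230,265:365,::-1];b=s["pixels"][195:305,170:270,::-1]
a=cv2.resize(a,(400,460),interpolation=cv2.INTER_CUBIC);b=cv2.resize(b,(400,440),interpolation=cv2.INTER_CUBIC)
o=np.zeros((460,800,3),np.uint8);o[:,:400]=a;o[:440,400:]=b
cv2.imwrite("pics/crop0.png",o)
E
```

```text
(no output)
```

View pics/crop0.png

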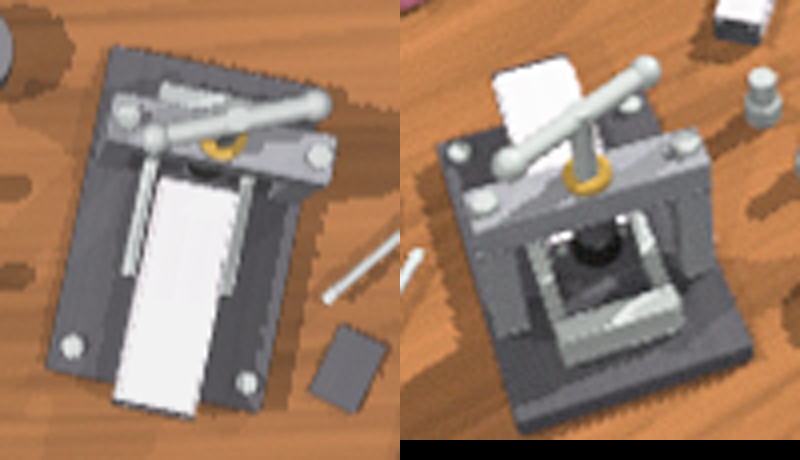

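The crop confirms it: the white case is in the channel (crop 180,290), with its near end at crop (155,405) overhanging the base plate. The bar's balls are at crop (155,138) and (320,104). Next I'll measure the fixture from the depth data.

Run:
```python
from h import *
t=load("top0.npz");s=load("scene0.npz")
for nm,c in (("top",t),("scene",s)):
    P=cloud(c);X=P.reshape(-1,3)
    roi=(X[:,0]>.3)&(X[:,0]<.8)&(X[:,1]>-.3)&(X[:,1]<.1)
    def sel(lo,hi,extra=None):
        m=roi&(X[:,2]>lo)&(X[:,2]<hi)
        return m
    print(nm)
    if nm=="top":
        ctr=cast(c,485*.64,270*.64,.03);print("ctr",ctr)
    for lab,lo,hi in (("bridge",.100,.113),("case",.040,.050),("base",.010,.020),("bar",.147,.162)):
        m=sel(lo,hi)&(np.hypot(X[:,0]-ctr[0],X[:,1]-ctr[1])<.14)
        img=m.reshape(384,512).astype(np.uint8)
        n,l,st,ce=cv2.connectedComponentsWithStats(img)
        if n<2: continue
        k=1+np.argmax(st[1:,4]);pts=X[(l==k).ravel()]
        r=cv2.minAreaRect((pts[:,:2]*1000).astype(np.float32))
        print(lab,st[k],pts.mean(0).round(4),r,cv2.boxPoints(r).round(1).tolist(), "z",np.median(pts[:,2]).round(4))
```

```text
top
ctr [ 0.56949298 -0.09328834  0.03      ]
bridge [306 147  44  15 370] [ 0.599  -0.1298  0.1068] ((603.6445922851562, -120.15946197509766), (85.57621002197266, 25.725330352783203), 77.37503814697266) [[581.7000122070312, -159.10000610351562], [606.7999877929688, -164.6999969482422], [625.5, -81.19999694824219], [600.4000244140625, -75.5999984741211]] z 0.1067
case [ 294  159   31   61 1175] [ 0.5325 -0.0869  0.0442] ((532.6517944335938, -87.2804183959961), (44.26508331298828, 129.8837127685547), 76.27326965332031) [[464.29998779296875, -93.4000015258789], [590.5, -124.19999694824219], [601.0, -81.19999694824219], [474.79998779296875, -50.400001525878906]] z 0.0442
base [ 277  127   69   84 1258] [ 0.5833 -0.0631  0.0143] ((574.5332641601562, -96.02757263183594), (122.10954284667969, 190.03720092773438), 76.55447387695312) [[467.8999938964844, -133.3000030517578], [652.7999877929688, -177.5], [681.0999755859375, -58.70000076293945], [496.29998779296875, -14.600000381469727]] z 0.0143
bar [300 138  48  16 312] [ 0.6073 -0.1042  0.1543] ((607.4060668945312, -104.52700805664062), (14
[... 731 characters left out ...]
.19999694824219], [527.0999755859375, -62.599998474121094], [473.0, -49.400001525878906]] z 0.0456
base [ 179  226   79   76 1499] [ 0.6155 -0.1157  0.0155] ((574.003662109375, -96.13434600830078), (123.42814636230469, 192.37844848632812), 76.78816223144531) [[466.29998779296875, -134.1999969482422], [653.5, -178.1999969482422], [681.7999877929688, -58.0], [494.5, -14.100000381469727]] z 0.0154
bar [192 209  43  31 336] [ 0.6113 -0.1066  0.1545] ((608.9804077148438, -105.09234619140625), (15.89903450012207, 93.18710327148438), 11.35725212097168) [[592.0, -61.0], [610.4000244140625, -152.3000030517578], [625.9000244140625, -149.1999969482422], [607.5999755859375, -57.79999923706055]] z 0.1552
```

The measurements agree: plate 122x190, case 44x130, bar centre on the bridge centre.
- **Fixture:** origin ≈ (0.6083, -0.1042), yaw -13.4°.
- **Case:** centre at fixture x ≈ -77.6 mm, so about 37.5 mm to go.
- **Bar:** world direction ≈ -80.5°.

First I'll rotate the tool so its x runs along the channel, with the fingers shut.

>>> send_rows --commands '[{"translation":[0,0,0],"rot":[0,0,-5.95],"grip":0},{"translation":[0,0,0],"rot":[0,0,-5.95],"grip":0},{"translation":[0,0,0],"rot":[0,0,-5.95],"grip":0},{"translation":[0,0,0],"rot":[0,0,-5.95],"grip":0},{"translation":[0,0,0],"rot":[0,0,-5.95],"grip":0}]' --force 40

```text
t: 0.52
eef_pos: [0.1973, -0.6452, 0.2477]
tool_rot: [-0.0, 0.931, -0.366, -0.0]
contact_force: [-0.3, 0.2, 0.0]
gripper_width: 0.296
```

>>> send_rows --commands '[{"translation":[0,0,0],"rot":[0,0,-5.95],"grip":0},{"translation":[0,0,0],"rot":[0,0,-5.95],"grip":0},{"translation":[0,0,0],"rot":[0,0,-5.95],"grip":0},{"translation":[0,0,0],"rot":[0,0,-5.95],"grip":0},{"translation":[0,0,0],"rot":[0,0,-5.95],"grip":0}]'

```text
t: 0.93
eef_pos: [0.1972, -0.6452, 0.2477]
tool_rot: [-0.0, 0.993, -0.115, -0.0]
contact_force: [0.0, -0.1, 0.3]
gripper_width: 0.003
```

>>> send_rows --commands '[{"translation":[0.022,0,0],"rot":[0,0,0],"grip":0},{"translation":[0.022,0,0],"rot":[0,0,0],"grip":0},{"translation":[0.022,0,0],"rot":[0,0,0],"grip":0},{"translation":[0.022,0,0],"rot":[0,0,0],"grip":0},{"translation":[0.022,0,0],"rot":[0,0,0],"grip":0}]'

```text
t: 1.35
eef_pos: [0.3051, -0.6711, 0.2476]
tool_rot: [-0.0, 0.993, -0.118, -0.0]
contact_force: [0.8, -0.3, -1.0]
gripper_width: -0.0
```

>>> send_rows --commands '[{"translation":[0,-0.03,0],"rot":[0,0,0],"grip":0},{"translation":[0,-0.03,0],"rot":[0,0,0],"grip":0},{"translation":[0,-0.03,0],"rot":[0,0,0],"grip":0},{"translation":[0,-0.03,0],"rot":[0,0,0],"grip":0},{"translation":[0,-0.03,0],"rot":[0,0,0],"grip":0}]'

```text
t: 1.77
eef_pos: [0.3394, -0.5236, 0.2477]
tool_rot: [-0.0, 0.993, -0.118, -0.0]
contact_force: [0.3, -0.7, -0.6]
gripper_width: -0.001
```

>>> send_rows --commands '[{"translation":[0,-0.03,0],"rot":[0,0,0],"grip":0},{"translation":[0,-0.03,0],"rot":[0,0,0],"grip":0},{"translation":[0,-0.03,0],"rot":[0,0,0],"grip":0},{"translation":[0,-0.03,0],"rot":[0,0,0],"grip":0},{"translation":[0,-0.03,0],"rot":[0,0,0],"grip":0}]'

```text
t: 2.18
eef_pos: [0.3742, -0.3778, 0.248]
tool_rot: [-0.0, 0.993, -0.118, -0.0]
contact_force: [0.5, -0.5, 0.4]
gripper_width: 0.002
```

>>> send_rows --commands '[{"translation":[0,-0.03,0],"rot":[0,0,0],"grip":0},{"translation":[0,-0.03,0],"rot":[0,0,0],"grip":0},{"translation":[0,-0.03,0],"rot":[0,0,0],"grip":0},{"translation":[0,-0.03,0],"rot":[0,0,0],"grip":0},{"translation":[0,-0.03,0],"rot":[0,0,0],"grip":0}]'

```text
t: 2.6
eef_pos: [0.4092, -0.2321, 0.2481]
tool_rot: [0.0, 0.993, -0.118, -0.0]
contact_force: [-0.1, 0.0, -1.3]
gripper_width: 0.005
```

>>> send_rows --commands '[{"translation":[0,-0.03,0],"rot":[0,0,0],"grip":0},{"translation":[0,-0.03,0],"rot":[0,0,0],"grip":0},{"translation":[0,-0.03,0],"rot":[0,0,0],"grip":0},{"translation":[0,-0.03,0],"rot":[0,0,0],"grip":0},{"translation":[0,-0.03,0],"rot":[0,0,0],"grip":0}]'

```text
t: 3.02
eef_pos: [0.4442, -0.0863, 0.2482]
tool_rot: [0.0, 0.993, -0.118, -0.0]
contact_force: [0.9, -0.3, 0.3]
gripper_width: 0.001
```

```bash
cat > st.py <<'E'
from station import *
import numpy as np
def st():
    o=get_obs();O=np.array([.6083,-.1042]);a=np.radians(-13.4);x=np.array([np.cos(a),np.sin(a)]);y=np.array([-x[1],x[0]])
    p=o["eef_pos"];q=o["tool_rot"];f=o["contact_force"]
    d=p[:2]-O
    print("t %.2f fix x %.1f y %.1f z %.1f mm | tool x ang %.2f | Ffix %.2f %.2f %.2f | M %s | q7 %.3f tau7 %.3f | grip %.3f"%(o["t"],d@x*1e3,d@y*1e3,p[2]*1e3,np.degrees(2*np.arctan2(q[2],q[1])),f[:2]@x,f[:2]@y,f[2],np.round(o["torque"],3),o["q"][6],o["joint_torque"][6],o["gripper_width"]))
E
python3 -c "
from st import *
st()"
```

```text
t 3.02 fix x -163.8 y -20.7 z 248.2 mm | tool x ang -13.51 | Ffix 0.98 -0.10 0.26 | M [-0.052 -0.016 -0.018] | q7 -0.270 tau7 1.161 | grip 0.001
```

>>> send_rows --commands '[{"translation":[-0.004,-0.01,0.02],"rot":[0,0,0],"grip":0},{"translation":[0,-0.01,0.02],"rot":[0,0,0],"grip":0},{"translation":[0,0,0.02],"rot":[0,0,0],"grip":0},{"translation":[0,0,0.02],"rot":[0,0,0],"grip":0},{"translation":[0,0,0.02],"rot":[0,0,0],"grip":0}]'

```text
t: 3.43
eef_pos: [0.4449, -0.0671, 0.1473]
tool_rot: [0.0, 0.993, -0.117, -0.0]
contact_force: [-0.4, -0.4, -0.3]
gripper_width: -0.003
```

>>> send_rows --commands '[{"translation":[0,0,0.02],"rot":[0,0,0],"grip":0},{"translation":[0,0,0.02],"rot":[0,0,0],"grip":0},{"translation":[0,0,0.02],"rot":[0,0,0],"grip":0},{"translation":[0,0,0.02],"rot":[0,0,0],"grip":0},{"translation":[0,0,0.02],"rot":[0,0,0],"grip":0}]'

```text
t: 3.85
eef_pos: [0.445, -0.0674, 0.0472]
tool_rot: [-0.0, 0.993, -0.118, -0.0]
contact_force: [0.4, -0.2, 0.2]
gripper_width: -0.002
```

>>> send_rows --commands '[{"translation":[0,0,0.008],"rot":[0,0,0],"grip":0},{"translation":[0,0,0],"rot":[0,0,0],"grip":0},{"translation":[0,0,0],"rot":[0,0,0],"grip":0},{"translation":[0,0,0],"rot":[0,0,0],"grip":0},{"translation":[0,0,0],"rot":[0,0,0],"grip":0}]'

```text
t: 4.27
eef_pos: [0.446, -0.0675, 0.0413]
tool_rot: [0.0, 0.993, -0.118, 0.001]
contact_force: [0.1, -0.0, -0.3]
gripper_width: 0.003
```

Run:
```python
from st import *
import cv2
st()
o=[]
c=read_camera("scene");a=cv2.resize(c["pixels"][130:310,130:290,::-1],(400,450),interpolation=cv2.INTER_CUBIC)
c=read_camera("top");b=cv2.resize(c["pixels"][100:244,245:373,::-1],(400,450),interpolation=cv2.INTER_CUBIC)
cv2.imwrite("pics/p1.png",np.hstack([a,b]))
```

```text
t 4.27 fix x -166.4 y -1.9 z 41.3 mm | tool x ang -13.51 | Ffix 0.11 0.02 -0.26 | M [-0.054  0.001 -0.028] | q7 -0.596 tau7 0.007 | grip 0.003
```

View pics/p1.png

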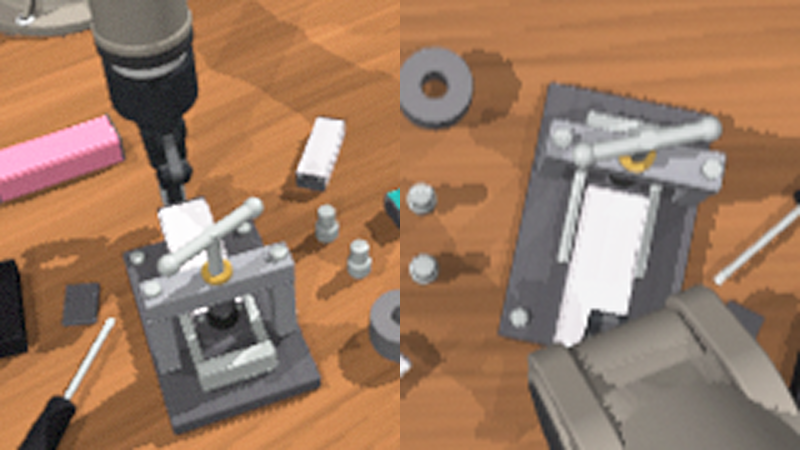

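The tool is behind the case's near end, in line with the channel (finger at scene crop 175,185). Pushing now.

>>> send_rows --commands '[{"translation":[0.003,0,0],"rot":[0,0,0],"grip":0},{"translation":[0.003,0,0],"rot":[0,0,0],"grip":0},{"translation":[0.003,0,0],"rot":[0,0,0],"grip":0},{"translation":[0.003,0,0],"rot":[0,0,0],"grip":0},{"translation":[0.003,0,0],"rot":[0,0,0],"grip":0}]'

```text
t: 4.78
eef_pos: [0.4593, -0.0709, 0.0402]
tool_rot: [0.0, 0.993, -0.118, -0.001]
contact_force: [-3.3, 0.4, 1.6]
gripper_width: 0.003
```

```bash
python3 -c "
from st import *
st()"
```

```text
t 4.78 fix x -152.7 y -2.1 z 40.2 mm | tool x ang -13.50 | Ffix -3.35 -0.40 1.61 | M [0.176 0.635 0.002] | q7 -0.585 tau7 -0.038 | grip 0.003
```

>>> send_rows --commands '[{"translation":[0.003,0,0],"rot":[0,0,0],"grip":0},{"translation":[0.003,0,0],"rot":[0,0,0],"grip":0},{"translation":[0.003,0,0],"rot":[0,0,0],"grip":0},{"translation":[0.003,0,0],"rot":[0,0,0],"grip":0},{"translation":[0.003,0,0],"rot":[0,0,0],"grip":0}]'

```text
t: 5.2
eef_pos: [0.4748, -0.0745, 0.0402]
tool_rot: [-0.0, 0.993, -0.118, 0.0]
contact_force: [-1.2, -0.2, -0.7]
gripper_width: -0.002
```

Run:
```python
from st import *
import cv2
from h import cloud
st()
c=read_camera("top");np.savez("top1.npz",**c)
X=cloud(c).reshape(-1,3);m=(abs(X[:,2]-.0445)<.004)&(X[:,0]>.45)&(X[:,0]<.62)&(abs(X[:,1]+.09)<.06)
O=np.array([.6083,-.1042]);a=np.radians(-13.4);x=np.array([np.cos(a),np.sin(a)]);d=X[m][:,:2]-O
print("case fx range",np.percentile(d@x*1e3,[0,1,99,100]), "fy",np.percentile(d@np.array([-x[1],x[0]])*1e3,[1,99]))
```

```text
t 5.20 fix x -136.7 y -2.0 z 40.2 mm | tool x ang -13.50 | Ffix -1.10 -0.43 -0.65 | M [ 0.033  0.242 -0.018] | q7 -0.574 tau7 -0.038 | grip -0.002
case fx range [-81.20633905 -79.25783781  -6.31248353  -4.99796316] fy [-22.18690741  44.66624235]
```

>>> send_rows --commands '[{"translation":[0.002,0,0],"rot":[0,0,0],"grip":0},{"translation":[0.002,0,0],"rot":[0,0,0],"grip":0},{"translation":[0.002,0,0],"rot":[0,0,0],"grip":0},{"translation":[0.002,0,0],"rot":[0,0,0],"grip":0},{"translation":[0.002,0,0],"rot":[0,0,0],"grip":0}]'

```text
t: 5.67
eef_pos: [0.4844, -0.0768, 0.0403]
tool_rot: [-0.0, 0.993, -0.118, 0.0]
contact_force: [-2.5, 0.3, 0.4]
gripper_width: -0.002
```

>>> send_rows --commands '[{"translation":[0.001,0,0],"rot":[0,0,0],"grip":0},{"translation":[0.0005,0,0],"rot":[0,0,0],"grip":0},{"translation":[0.0005,0,0],"rot":[0,0,0],"grip":0},{"translation":[0,0,0],"rot":[0,0,0],"grip":0},{"translation":[0,0,0],"rot":[0,0,0],"grip":0}]'

```text
t: 6.08
eef_pos: [0.486, -0.0772, 0.0403]
tool_rot: [0.0, 0.993, -0.118, 0.0]
contact_force: [-1.7, 0.7, 0.0]
gripper_width: 0.001
```

Run:
```python
from st import *
import cv2
st()
c=read_camera("scene");a=cv2.resize(c["pixels"][190:310,165:272,::-1],(535,600),interpolation=cv2.INTER_CUBIC)
cv2.imwrite("pics/p2.png",a)
```

```text
t 6.08 fix x -125.2 y -2.0 z 40.3 mm | tool x ang -13.50 | Ffix -1.84 0.29 0.01 | M [ 0.133  0.318 -0.006] | q7 -0.565 tau7 -0.004 | grip 0.001
```

View pics/p2.png

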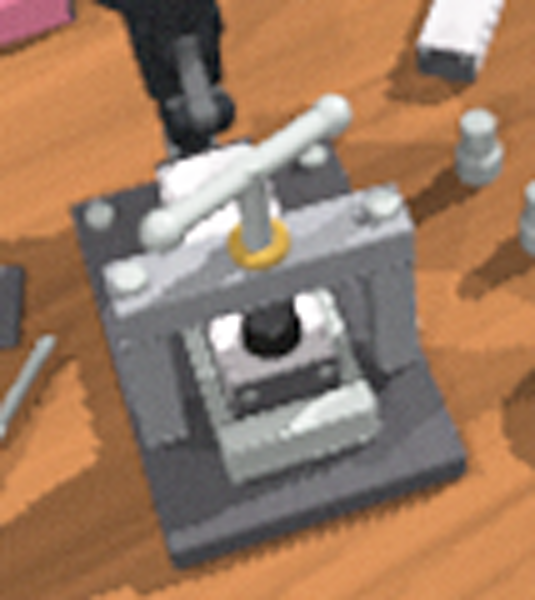

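The case's far edge shows at crop (228,388)-(338,362), short of the stop at (220,428)-(365,385). I'll measure the gap.

Run:
```python
from h import *
c=load("scene0.npz")
O=np.array([.6083,-.1042]);a=np.radians(-13.4);x=np.array([np.cos(a),np.sin(a)]);y=np.array([-x[1],x[0]])
for u,v,z in ((228,388,.045),(338,362,.045),(220,428,.037),(365,385,.037)):
    p=cast(c,165+u/5,190+v/5,z)[:2]-O;print(p@x*1e3,p@y*1e3)
```

```text
16.451839872054286 -21.502516675502164
20.183876266832584 23.170906754966552
27.95301215692092 -28.73454359270002
29.12501807904455 31.221219687156054
```

>>> send_rows --commands '[{"translation":[0.001,0,0],"rot":[0,0,0],"grip":0},{"translation":[0.001,0,0],"rot":[0,0,0],"grip":0},{"translation":[0.001,0,0],"rot":[0,0,0],"grip":0},{"translation":[0,0,0],"rot":[0,0,0],"grip":0},{"translation":[0,0,0],"rot":[0,0,0],"grip":0}]'

```text
t: 6.55
eef_pos: [0.4894, -0.0779, 0.0403]
tool_rot: [-0.0, 0.993, -0.118, 0.0]
contact_force: [-1.0, 0.1, -0.2]
gripper_width: 0.001
```

>>> send_rows --commands '[{"translation":[0.0005,0,0],"rot":[0,0,0],"grip":0},{"translation":[0.0005,0,0],"rot":[0,0,0],"grip":0},{"translation":[0.0005,0,0],"rot":[0,0,0],"grip":0},{"translation":[0,0,0],"rot":[0,0,0],"grip":0},{"translation":[0,0,0],"rot":[0,0,0],"grip":0}]'

```text
t: 6.97
eef_pos: [0.4904, -0.0782, 0.0403]
tool_rot: [-0.0, 0.993, -0.118, 0.0]
contact_force: [-2.0, -0.1, 1.6]
gripper_width: -0.0
```

```bash
python3 -c "
from st import *
st()"
```

```text
t 6.97 fix x -120.7 y -2.1 z 40.3 mm | tool x ang -13.50 | Ffix -1.89 -0.57 1.65 | M [ 0.135  0.486 -0.024] | q7 -0.562 tau7 -0.006 | grip -0.000
```

>>> send_rows --commands '[{"translation":[0.0005,0,0],"rot":[0,0,0],"grip":0},{"translation":[0.0005,0,0],"rot":[0,0,0],"grip":0},{"translation":[0,0,0],"rot":[0,0,0],"grip":0},{"translation":[0,0,0],"rot":[0,0,0],"grip":0},{"translation":[0,0,0],"rot":[0,0,0],"grip":0}]'

```text
t: 7.38
eef_pos: [0.4916, -0.0785, 0.0403]
tool_rot: [-0.0, 0.993, -0.118, 0.0]
contact_force: [-1.8, 0.4, 0.3]
gripper_width: -0.002
```

>>> send_rows --commands '[{"translation":[0.0005,0,0],"rot":[0,0,0],"grip":0},{"translation":[0.0005,0,0],"rot":[0,0,0],"grip":0},{"translation":[0,0,0],"rot":[0,0,0],"grip":0},{"translation":[0,0,0],"rot":[0,0,0],"grip":0},{"translation":[0,0,0],"rot":[0,0,0],"grip":0}]'

```text
t: 7.8
eef_pos: [0.4924, -0.0787, 0.0403]
tool_rot: [-0.0, 0.993, -0.117, 0.0]
contact_force: [-2.1, 0.8, 0.3]
gripper_width: 0.0
```

Run:
```python
from st import *
import cv2
st()
c=read_camera("scene");a=cv2.resize(c["pixels"][190:310,165:272,::-1],(535,600),interpolation=cv2.INTER_CUBIC)
cv2.imwrite("pics/p3.png",a)
```

```text
t 7.80 fix x -118.6 y -2.0 z 40.3 mm | tool x ang -13.49 | Ffix -2.28 0.29 0.30 | M [0.072 0.399 0.022] | q7 -0.561 tau7 -0.005 | grip 0.000
```

View pics/p3.png

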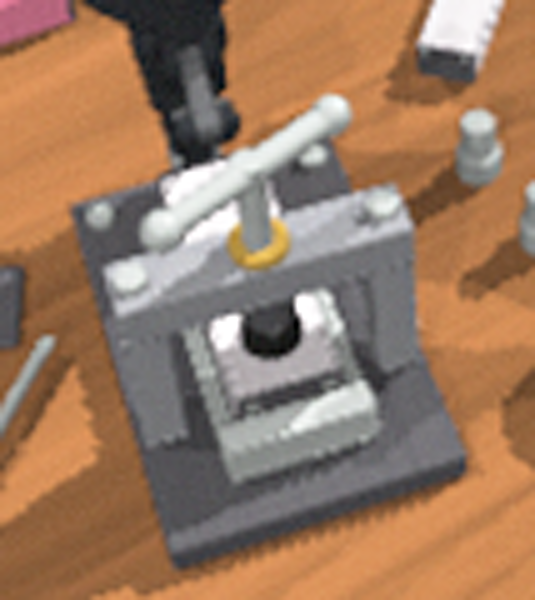

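A gap remains: the dark end face still shows at crop (290,395). I'll continue in small steps.

>>> send_rows --commands '[{"translation":[0.0005,0,0],"rot":[0,0,0],"grip":0},{"translation":[0.0005,0,0],"rot":[0,0,0],"grip":0},{"translation":[0,0,0],"rot":[0,0,0],"grip":0},{"translation":[0,0,0],"rot":[0,0,0],"grip":0},{"translation":[0,0,0],"rot":[0,0,0],"grip":0}]'

```text
t: 8.27
eef_pos: [0.4932, -0.0789, 0.0403]
tool_rot: [0.0, 0.993, -0.117, -0.0]
contact_force: [-2.6, 0.6, 2.8]
gripper_width: -0.0
```

>>> send_rows --commands '[{"translation":[0.0005,0,0],"rot":[0,0,0],"grip":0},{"translation":[0.0005,0,0],"rot":[0,0,0],"grip":0},{"translation":[0,0,0],"rot":[0,0,0],"grip":0},{"translation":[0,0,0],"rot":[0,0,0],"grip":0},{"translation":[0,0,0],"rot":[0,0,0],"grip":0}]'

```text
t: 8.68
eef_pos: [0.4932, -0.0789, 0.0401]
tool_rot: [0.0, 0.993, -0.117, -0.001]
contact_force: [-5.1, 1.7, 5.1]
gripper_width: -0.0
```

```bash
python3 -c "
from st import *
st()"
```

```text
t 8.68 fix x -117.8 y -2.1 z 40.1 mm | tool x ang -13.48 | Ffix -5.31 0.46 5.15 | M [ 0.333  1.091 -0.02 ] | q7 -0.559 tau7 -0.012 | grip -0.000
```

>>> send_rows --commands '[{"translation":[0.0005,0,0],"rot":[0,0,0],"grip":0},{"translation":[0,0,0],"rot":[0,0,0],"grip":0},{"translation":[0,0,0],"rot":[0,0,0],"grip":0},{"translation":[0,0,0],"rot":[0,0,0],"grip":0},{"translation":[0,0,0],"rot":[0,0,0],"grip":0}]'

```text
t: 9.1
eef_pos: [0.4933, -0.079, 0.0401]
tool_rot: [0.0, 0.993, -0.117, -0.001]
contact_force: [-6.4, 1.7, 6.3]
gripper_width: -0.003
```

Run:
```python
from st import *
import cv2
st()
c=read_camera("scene");a=cv2.resize(c["pixels"][235:295,200:250,::-1],(500,600),interpolation=cv2.INTER_CUBIC)
cv2.imwrite("pics/p4.png",a)
np.savez("scene2.npz",**c)
```

```text
t 9.10 fix x -117.7 y -2.1 z 40.1 mm | tool x ang -13.48 | Ffix -6.62 0.14 6.28 | M [0.364 1.345 0.048] | q7 -0.559 tau7 -0.014 | grip -0.003
```

View pics/p4.png

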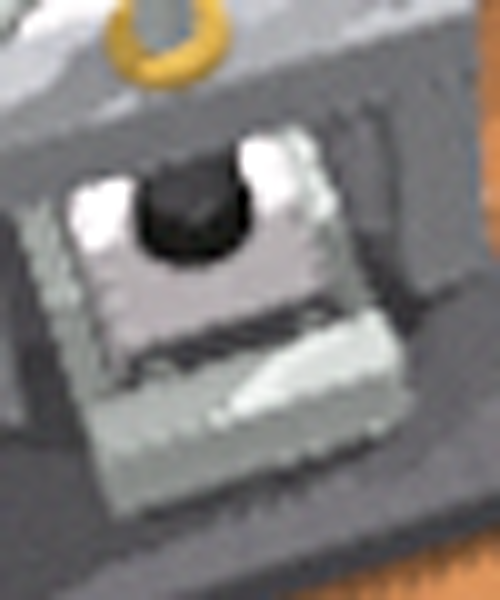

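Run:
```python
from h import *
c=load("scene2.npz")
O=np.array([.6083,-.1042]);a=np.radians(-13.4);x=np.array([np.cos(a),np.sin(a)]);y=np.array([-x[1],x[0]])
for fx in (20,23,25):
  for fy,z in ((0,.045),(0,.037)):
    w=O+x*fx/1e3+y*fy/1e3;p=proj(c,[*w,z]);print(fx,fy,z,((p-[200,235])*10+4.5).round(0))
# edge profile along column through fy=0
g=cv2.cvtColor(c["pixels"],cv2.COLOR_RGB2GRAY)
for col in (218,220,222,224,226): print(col,g[260:278,col])
```

```text
20 0 0.045 [219. 312.]
20 0 0.037 [223. 335.]
23 0 0.045 [224. 324.]
23 0 0.037 [227. 347.]
25 0 0.045 [227. 332.]
25 0 0.037 [230. 355.]
218 [ 25  68 155 177 175 174 177 173 120  66  68  60 116 164 175 180 180 186]
220 [ 17  83 157 179 175 177 176 138  86  68  65 116 164 169 180 178 174 160]
222 [ 55 152 180 180 178 179 167 109  59  70  74 147 171 175 177 174 203 182]
224 [168 177 171 172 174 181 135  72  72  63 138 169 171 211 238 246 199 135]
226 [179 175 174 174 175 148  93  62  63  89 149 206 237 242 243 211 151 140]
```

Run:
```python
from h import *
c=load("scene2.npz");P=cloud(c)
O=np.array([.6083,-.1042]);a=np.radians(-13.4);x=np.array([np.cos(a),np.sin(a)]);y=np.array([-x[1],x[0]])
for col in (216,219,222,225,228):
  print(col,[(int(v),*( [round(float(q),1) for q in ((P[v,col,:2]-O)@x*1e3,P[v,col,2]*1e3)]),int(c["pixels"][v,col,0])) for v in range(263,275)])
```

```text
216 [(263, 10.6, 46.4, 181), (264, 12.8, 46.1, 179), (265, 14.5, 45.2, 180), (266, 16.7, 45.2, 180), (267, 18.6, 44.5, 186), (268, 19.8, 43.0, 164), (269, 23.5, 45.1, 101), (270, 24.4, 43.0, 79), (271, 24.2, 39.5, 126), (272, 25.1, 37.5, 119), (273, 26.2, 35.8, 148), (274, 30.1, 38.2, 166)]
219 [(263, 13.9, 47.9, 179), (264, 13.4, 44.0, 183), (265, 15.9, 44.2, 178), (266, 19.3, 45.8, 183), (267, 22.5, 47.0, 170), (268, 23.9, 45.7, 113), (269, 26.1, 45.7, 62), (270, 23.8, 39.0, 64), (271, 25.0, 37.6, 74), (272, 27.6, 38.1, 133), (273, 29.0, 36.7, 168), (274, 32.0, 37.9, 172)]
222 [(263, 13.9, 44.9, 183), (264, 17.1, 46.1, 182), (265, 18.5, 44.8, 184), (266, 20.4, 44.3, 169), (267, 24.4, 46.7, 111), (268, 24.1, 43.1, 59), (269, 24.4, 40.2, 69), (270, 24.1, 36.4, 74), (271, 26.3, 36.2, 144), (272, 29.4, 37.5, 166), (273, 32.4, 38.6, 171), (274, 34.6, 38.5, 174)]
225 [(263, 17.6, 47.1, 181), (264, 18.4, 45.0, 174), (265, 20.9, 45.2, 175), (266, 24.5, 47.0, 121), (267, 24.8, 44.2, 63), (268, 24.6, 40.7, 65), (269, 24.6, 37.3, 67), (270, 25.9, 35.9, 140), (271, 30.5, 39.4, 170), (272, 32.2, 38.5, 205), (273, 34.0, 37.8, 237), (274, 36.5, 38.2, 241)]
228 [(263, 20.1, 47.6, 179), (264, 21.1, 45.7, 167), (265, 22.7, 44.8, 107), (266, 25.3, 45.2, 63), (267, 24.9, 41.3, 68), (268, 24.3, 37.1, 68), (269, 26.7, 37.2, 129), (270, 29.9, 38.6, 224), (271, 31.6, 37.8, 232), (272, 32.8, 36.2, 228), (273, 35.0, 36.2, 220), (274, 38.6, 38.2, 220)]
```

The depth data puts the case's end face at fixture x ≈ 24.5 mm and the stop at 25 mm, with a steady push of 6.6 N, so the case is home. I'll back off, rise, and go above the handle.

>>> send_rows --commands '[{"translation":[-0.002,0,0],"rot":[0,0,0],"grip":0},{"translation":[-0.004,0,0],"rot":[0,0,0],"grip":0},{"translation":[-0.004,0,0],"rot":[0,0,0],"grip":0},{"translation":[-0.002,0,0],"rot":[0,0,0],"grip":0},{"translation":[0,0,-0.02],"rot":[0,0,0],"grip":0}]'

```text
t: 9.57
eef_pos: [0.4807, -0.0763, 0.0581]
tool_rot: [-0.0, 0.993, -0.117, -0.003]
contact_force: [1.0, -0.4, -0.0]
gripper_width: 0.003
```

>>> send_rows --commands '[{"translation":[0,0,-0.03],"rot":[0,0,0],"grip":0},{"translation":[0,0,-0.03],"rot":[0,0,0],"grip":0},{"translation":[0,0,-0.03],"rot":[0,0,0],"grip":0},{"translation":[0,0,-0.03],"rot":[0,0,0],"grip":0},{"translation":[0,0,-0.03],"rot":[0,0,0],"grip":0.045}]'

```text
t: 9.98
eef_pos: [0.483, -0.0764, 0.2119]
tool_rot: [0.0, 0.993, -0.117, 0.0]
contact_force: [0.3, 0.4, 0.3]
gripper_width: 0.126
```

```bash
python3 -c "
from st import *
st()"
```

```text
t 9.98 fix x -128.3 y -2.0 z 211.9 mm | tool x ang -13.49 | Ffix 0.17 0.41 0.27 | M [ 0.046 -0.07  -0.01 ] | q7 -0.368 tau7 -0.439 | grip 0.126
```

>>> send_rows --commands '[{"translation":[0.026,-0.0005,0],"rot":[0,0,0],"grip":0.045},{"translation":[0.026,-0.0005,0],"rot":[0,0,0],"grip":0.045},{"translation":[0.026,-0.0005,0],"rot":[0,0,0],"grip":0.045},{"translation":[0.026,-0.0005,0],"rot":[0,0,0],"grip":0.045},{"translation":[0.024,0,0],"rot":[0,0,0],"grip":0.045}]'

```text
t: 10.4
eef_pos: [0.6095, -0.1049, 0.2104]
tool_rot: [0.0, 0.993, -0.118, 0.001]
contact_force: [-0.1, -0.7, -0.0]
gripper_width: 0.528
```

>>> send_rows --commands '[{"translation":[0,0,0],"rot":[0,0,-6],"grip":0.045},{"translation":[0,0,0],"rot":[0,0,-6],"grip":0.045},{"translation":[0,0,0],"rot":[0,0,-6],"grip":0.045},{"translation":[0,0,0],"rot":[0,0,-5.7],"grip":0.045},{"translation":[0,0,0],"rot":[0,0,0],"grip":0.045}]'

```text
t: 10.82
eef_pos: [0.6081, -0.1045, 0.2101]
tool_rot: [-0.0, 0.996, 0.091, 0.0]
contact_force: [-0.4, 0.3, 0.4]
gripper_width: 0.524
```

Run:
```python
from st import *
import cv2
st(); print(get_obs()["q"].round(3))
c=read_camera("scene");a=cv2.resize(c["pixels"][150:300,150:290,::-1],(560,600),interpolation=cv2.INTER_CUBIC)
cv2.imwrite("pics/p5.png",a)
```

```text
t 10.82 fix x -0.1 y -0.4 z 210.1 mm | tool x ang 10.39 | Ffix -0.49 0.24 0.37 | M [0.014 0.002 0.015] | q7 -0.005 tau7 1.274 | grip 0.524
[ 0.508  0.485 -0.593  1.707  0.306  1.043 -0.005]
```

View pics/p5.png

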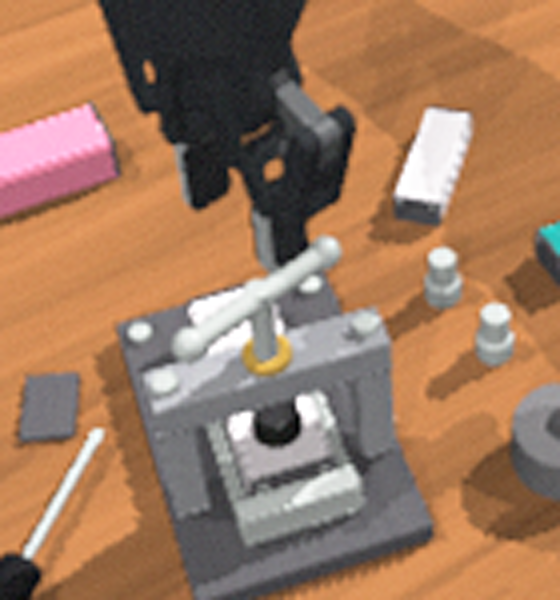

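The jaws are lined up with the bar (crop 260,300), with one finger on each side. Descending.

>>> send_rows --commands '[{"translation":[0,0,0.014],"rot":[0,0,0],"grip":0.045},{"translation":[0,0,0.014],"rot":[0,0,0],"grip":0.045},{"translation":[0,0,0.014],"rot":[0,0,0],"grip":0.045},{"translation":[0,0,0.012],"rot":[0,0,0],"grip":0.045},{"translation":[0,0,0.008],"rot":[0,0,0],"grip":0.045}]'

```text
t: 11.28
eef_pos: [0.6068, -0.1043, 0.1455]
tool_rot: [-0.0, 0.996, 0.089, -0.002]
contact_force: [0.2, 0.6, 0.3]
gripper_width: 0.525
```

>>> send_rows --commands '[{"translation":[0,0,0],"rot":[0,0,0],"grip":0},{"translation":[0,0,0],"rot":[0,0,0],"grip":0},{"translation":[0,0,0],"rot":[0,0,0],"grip":0},{"translation":[0,0,0],"rot":[0,0,0],"grip":0},{"translation":[0,0,0],"rot":[0,0,0],"grip":0}]' --force 80

```text
t: 11.7
eef_pos: [0.6094, -0.104, 0.1488]
tool_rot: [-0.0, 0.996, 0.089, 0.002]
contact_force: [5.5, 0.8, -6.5]
gripper_width: 0.118
```

Run:
```python
from st import *
import cv2
st()
c=read_camera("scene");a=cv2.resize(c["pixels"][150:300,150:290,::-1],(560,600),interpolation=cv2.INTER_CUBIC)
cv2.imwrite("pics/p6.png",a)
```

```text
t 11.70 fix x 1.0 y 0.4 z 148.8 mm | tool x ang 10.21 | Ffix 5.14 2.01 -6.52 | M [ 0.135 -0.878  0.042] | q7 -0.049 tau7 0.014 | grip 0.118
```

View pics/p6.png

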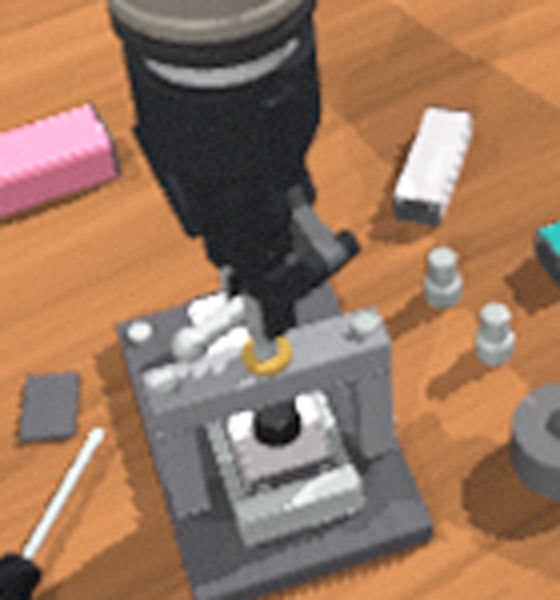

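The bar is gripped (opening ≈ 10–12 mm). I'll ease the side load and start turning. The first 57° is free in any case.

>>> send_rows --commands '[{"translation":[0.001,0,0.001],"rot":[0,0,0],"grip":0},{"translation":[0,0,0],"rot":[0,0,2],"grip":0},{"translation":[0,0,0],"rot":[0,0,3],"grip":0},{"translation":[0,0,0],"rot":[0,0,3],"grip":0},{"translation":[0,0,0],"rot":[0,0,3],"grip":0}]'

```text
t: 12.17
eef_pos: [0.6094, -0.104, 0.1487]
tool_rot: [0.0, 1.0, -0.008, 0.001]
contact_force: [-1.2, 1.8, 3.6]
gripper_width: 0.111
```

```bash
python3 -c "
from st import *
st()"
```

```text
t 12.17 fix x 1.0 y 0.4 z 148.7 mm | tool x ang -0.91 | Ffix -1.60 1.46 3.58 | M [0.088 0.404 0.201] | q7 -0.221 tau7 0.509 | grip 0.111
```

>>> send_rows --commands '[{"translation":[0,0,0],"rot":[0,0,4],"grip":0},{"translation":[0,0,0],"rot":[0,0,4],"grip":0},{"translation":[0,0,0],"rot":[0,0,4],"grip":0},{"translation":[0,0,0],"rot":[0,0,4],"grip":0},{"translation":[0,0,0],"rot":[0,0,3],"grip":0}]'

```text
t: 12.58
eef_pos: [0.6092, -0.104, 0.1487]
tool_rot: [0.0, 0.985, -0.173, 0.0]
contact_force: [-1.2, 0.4, 5.1]
gripper_width: 0.117
```

```bash
python3 -c "
from st import *
st()"
```

```text
t 12.58 fix x 0.9 y 0.4 z 148.7 mm | tool x ang -19.96 | Ffix -1.22 0.12 5.13 | M [0.149 0.489 0.268] | q7 -0.513 tau7 0.303 | grip 0.117
```

>>> send_rows --commands '[{"translation":[0,0,-0.0005],"rot":[0,0,4],"grip":0},{"translation":[0,0,0],"rot":[0,0,4],"grip":0},{"translation":[0,0,0],"rot":[0,0,4],"grip":0},{"translation":[0,0,0],"rot":[0,0,4],"grip":0},{"translation":[0,0,0],"rot":[0,0,4],"grip":0}]'

```text
t: 13.0
eef_pos: [0.609, -0.1039, 0.1487]
tool_rot: [0.0, 0.94, -0.342, 0.0]
contact_force: [-1.1, 0.2, 1.0]
gripper_width: 0.114
```

Run:
```python
from st import *
import cv2
st()
c=read_camera("scene");a=cv2.resize(c["pixels"][190:300,165:275,::-1],(600,600),interpolation=cv2.INTER_CUBIC)
cv2.imwrite("pics/p7.png",a)
```

```text
t 13.00 fix x 0.6 y 0.5 z 148.7 mm | tool x ang -39.95 | Ffix -1.16 -0.07 0.98 | M [0.2   0.295 0.18 ] | q7 -0.819 tau7 0.751 | grip 0.114
```

View pics/p7.png

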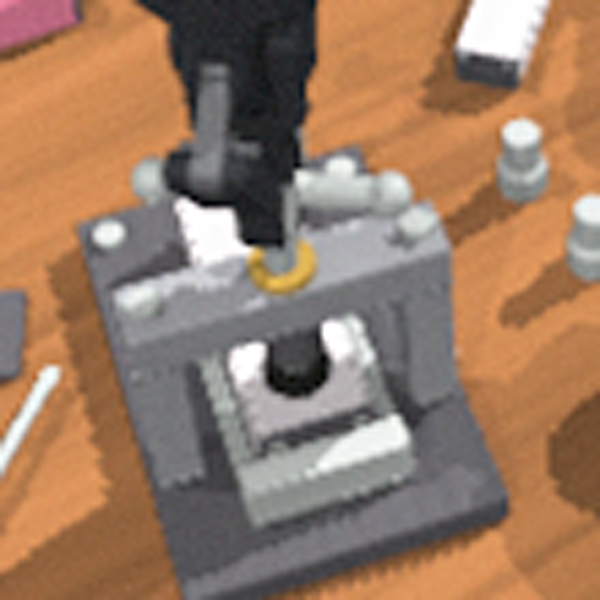

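The handle follows: the balls are now at crop (150,180) and (390,190), after about 50°. From here on I'll use slow steps and read the torque after each.

```bash
cat > rd.py <<'E'
from st import *
# while-moving reading, then a few held readings
st()
m=[];
for i in range(3):
    read_camera("top");o=get_obs();m.append((round(o["torque"][2],3),round(o["joint_torque"][6],3)))
print("held Mz,tau7",m)
E
python3 rd.py
```

```text
t 13.05 fix x 0.7 y 0.5 z 148.7 mm | tool x ang -40.18 | Ffix -1.51 0.66 2.26 | M [0.134 0.299 0.004] | q7 -0.823 tau7 0.235 | grip 0.116
held Mz,tau7 [(np.float64(-0.091), np.float64(-0.654)), (np.float64(-0.137), np.float64(-0.161)), (np.float64(-0.082), np.float64(0.05))]
```

>>> send_rows --commands '[{"translation":[0,0,0],"rot":[0,0,1],"grip":0},{"translation":[0,0,0],"rot":[0,0,1],"grip":0},{"translation":[0,0,0],"rot":[0,0,1],"grip":0},{"translation":[0,0,0],"rot":[0,0,1],"grip":0},{"translation":[0,0,0],"rot":[0,0,1],"grip":0}]'

```text
t: 13.62
eef_pos: [0.609, -0.1039, 0.1487]
tool_rot: [-0.0, 0.925, -0.38, 0.0]
contact_force: [-3.6, 0.8, 6.4]
gripper_width: 0.111
```

```bash
python3 rd.py
```

```text
t 13.62 fix x 0.7 y 0.5 z 148.7 mm | tool x ang -44.69 | Ffix -3.64 -0.03 6.41 | M [0.337 0.732 0.244] | q7 -0.892 tau7 0.020 | grip 0.111
held Mz,tau7 [(np.float64(0.091), np.float64(-0.089)), (np.float64(0.064), np.float64(-0.21)), (np.float64(0.066), np.float64(-0.1))]
```

>>> send_rows --commands '[{"translation":[0,0,0],"rot":[0,0,1],"grip":0},{"translation":[0,0,0],"rot":[0,0,1],"grip":0},{"translation":[0,0,0],"rot":[0,0,1],"grip":0},{"translation":[0,0,0],"rot":[0,0,1],"grip":0},{"translation":[0,0,0],"rot":[0,0,1],"grip":0}]'

```text
t: 14.18
eef_pos: [0.609, -0.1039, 0.1486]
tool_rot: [-0.0, 0.907, -0.42, 0.0]
contact_force: [-3.7, 1.3, 6.8]
gripper_width: 0.117
```

```bash
python3 rd.py
```

```text
t 14.18 fix x 0.6 y 0.5 z 148.6 mm | tool x ang -49.69 | Ffix -3.87 0.37 6.75 | M [0.309 0.7   0.222] | q7 -0.969 tau7 0.019 | grip 0.117
held Mz,tau7 [(np.float64(0.078), np.float64(-0.088)), (np.float64(0.125), np.float64(-0.211)), (np.float64(0.038), np.float64(-0.101))]
```

>>> send_rows --commands '[{"translation":[0,0,-0.0005],"rot":[0,0,1],"grip":0},{"translation":[0,0,0],"rot":[0,0,1],"grip":0},{"translation":[0,0,0],"rot":[0,0,1],"grip":0},{"translation":[0,0,0],"rot":[0,0,1],"grip":0},{"translation":[0,0,0],"rot":[0,0,1],"grip":0}]'

```text
t: 14.75
eef_pos: [0.609, -0.1038, 0.1487]
tool_rot: [-0.0, 0.888, -0.46, -0.0]
contact_force: [-2.6, 2.2, 5.9]
gripper_width: 0.115
```

```bash
python3 -c "
from st import *
st()"
```

```text
t 14.75 fix x 0.6 y 0.5 z 148.7 mm | tool x ang -54.82 | Ffix -3.07 1.50 5.87 | M [0.472 0.717 0.197] | q7 -1.047 tau7 0.020 | grip 0.115
```

>>> send_rows --commands '[{"translation":[0,0,0],"rot":[0,0,1],"grip":0},{"translation":[0,0,0],"rot":[0,0,1],"grip":0},{"translation":[0,0,0],"rot":[0,0,1],"grip":0},{"translation":[0,0,0],"rot":[0,0,1],"grip":0},{"translation":[0,0,0],"rot":[0,0,1],"grip":0}]'

```text
t: 15.17
eef_pos: [0.6089, -0.1038, 0.1487]
tool_rot: [-0.0, 0.867, -0.499, -0.0]
contact_force: [-3.5, 2.2, 5.4]
gripper_width: 0.113
```

```bash
python3 -c "
from st import *
st()"
```

```text
t 15.17 fix x 0.5 y 0.6 z 148.7 mm | tool x ang -59.81 | Ffix -3.87 1.34 5.43 | M [0.446 0.771 0.268] | q7 -1.124 tau7 -0.018 | grip 0.113
```

>>> send_rows --commands '[{"translation":[0,0,0],"rot":[0,0,1],"grip":0},{"translation":[0,0,0],"rot":[0,0,1],"grip":0},{"translation":[0,0,0],"rot":[0,0,1],"grip":0},{"translation":[0,0,0],"rot":[0,0,1],"grip":0},{"translation":[0,0,0],"rot":[0,0,1],"grip":0}]'

```text
t: 15.58
eef_pos: [0.6089, -0.1037, 0.1487]
tool_rot: [-0.0, 0.844, -0.536, -0.0]
contact_force: [-3.3, 2.2, 5.2]
gripper_width: 0.115
```

```bash
python3 -c "
from st import *
st()"
```

```text
t 15.58 fix x 0.5 y 0.6 z 148.7 mm | tool x ang -64.80 | Ffix -3.68 1.41 5.20 | M [0.469 0.75  0.355] | q7 -1.200 tau7 -0.074 | grip 0.115
```

Both the torque (0.355) and tau7 (0.02 → -0.02 → -0.07) are rising, so the pad has met the case. Smaller steps now.

>>> send_rows --commands '[{"translation":[0,0,0],"rot":[0,0,0.4],"grip":0},{"translation":[0,0,0],"rot":[0,0,0.4],"grip":0},{"translation":[0,0,0],"rot":[0,0,0.4],"grip":0},{"translation":[0,0,0],"rot":[0,0,0.4],"grip":0},{"translation":[0,0,0],"rot":[0,0,0.4],"grip":0}]'

```text
t: 16.0
eef_pos: [0.609, -0.1037, 0.1487]
tool_rot: [-0.0, 0.835, -0.55, -0.0]
contact_force: [-2.5, 1.4, 6.1]
gripper_width: 0.117
```

```bash
python3 -c "
from st import *
st()"
```

```text
t 16.00 fix x 0.5 y 0.6 z 148.7 mm | tool x ang -66.77 | Ffix -2.74 0.80 6.10 | M [0.545 0.708 0.274] | q7 -1.230 tau7 -0.241 | grip 0.117
```

>>> send_rows --commands '[{"translation":[0,0,0],"rot":[0,0,0.4],"grip":0},{"translation":[0,0,0],"rot":[0,0,0.4],"grip":0},{"translation":[0,0,0],"rot":[0,0,0.4],"grip":0},{"translation":[0,0,0],"rot":[0,0,0.4],"grip":0},{"translation":[0,0,0],"rot":[0,0,0.4],"grip":0}]'

```text
t: 16.42
eef_pos: [0.6089, -0.1037, 0.1487]
tool_rot: [-0.0, 0.825, -0.565, -0.0]
contact_force: [-3.7, 2.4, 4.3]
gripper_width: 0.113
```

```bash
python3 -c "
from st import *
st()"
```

```text
t 16.42 fix x 0.5 y 0.6 z 148.7 mm | tool x ang -68.77 | Ffix -4.15 1.46 4.28 | M [0.522 0.68  0.361] | q7 -1.261 tau7 -0.263 | grip 0.113
```

>>> send_rows --commands '[{"translation":[0,0,0],"rot":[0,0,0.4],"grip":0},{"translation":[0,0,0],"rot":[0,0,0.4],"grip":0},{"translation":[0,0,0],"rot":[0,0,0.4],"grip":0},{"translation":[0,0,0],"rot":[0,0,0.4],"grip":0},{"translation":[0,0,0],"rot":[0,0,0.4],"grip":0}]'

```text
t: 16.83
eef_pos: [0.6089, -0.1037, 0.1487]
tool_rot: [-0.0, 0.815, -0.579, -0.0]
contact_force: [-3.2, 1.9, 4.9]
gripper_width: 0.116
```

```bash
python3 -c "
from st import *
st()"
```

```text
t 16.83 fix x 0.5 y 0.6 z 148.7 mm | tool x ang -70.76 | Ffix -3.51 1.12 4.91 | M [0.528 0.729 0.347] | q7 -1.292 tau7 -0.286 | grip 0.116
```

>>> send_rows --commands '[{"translation":[0,0,0],"rot":[0,0,0.4],"grip":0},{"translation":[0,0,0],"rot":[0,0,0.4],"grip":0},{"translation":[0,0,0],"rot":[0,0,0.4],"grip":0},{"translation":[0,0,0],"rot":[0,0,0.4],"grip":0},{"translation":[0,0,0],"rot":[0,0,0.4],"grip":0}]'

```text
t: 17.25
eef_pos: [0.6089, -0.1037, 0.1487]
tool_rot: [-0.0, 0.805, -0.593, -0.0]
contact_force: [-2.8, 2.1, 6.6]
gripper_width: 0.119
```

```bash
python3 rd.py
```

```text
t 17.25 fix x 0.5 y 0.7 z 148.7 mm | tool x ang -72.75 | Ffix -3.16 1.38 6.59 | M [0.511 0.712 0.387] | q7 -1.322 tau7 -0.308 | grip 0.119
held Mz,tau7 [(np.float64(0.312), np.float64(-0.354)), (np.float64(0.252), np.float64(-0.315)), (np.float64(0.271), np.float64(-0.264))]
```

The readings put the clamping force at 33–43 N:
- **Moving Mz:** 0.387, which is +0.15 over the drag.
- **tau7 slope:** about +0.185.
- **Held Mz:** about +0.2 over the held baseline.

I'll stop tightening here, open the fingers and rise.

>>> send_rows --commands '[{"translation":[0,0,0],"rot":[0,0,0],"grip":0.03},{"translation":[0,0,0],"rot":[0,0,0],"grip":0.045},{"translation":[0,0,0],"rot":[0,0,0],"grip":0.045},{"translation":[0,0,0],"rot":[0,0,0],"grip":0.045},{"translation":[0,0,0],"rot":[0,0,0],"grip":0.045}]'

```text
t: 17.82
eef_pos: [0.6091, -0.1045, 0.1482]
tool_rot: [0.0, 0.805, -0.594, 0.0]
contact_force: [-0.5, -0.0, 0.3]
gripper_width: 0.526
```

>>> send_rows --commands '[{"translation":[0,0,-0.005],"rot":[0,0,0],"grip":0.045},{"translation":[0,0,-0.015],"rot":[0,0,0],"grip":0.045},{"translation":[0,0,-0.025],"rot":[0,0,0],"grip":0.045},{"translation":[0,0,-0.025],"rot":[0,0,0],"grip":0.045},{"translation":[0,0,-0.025],"rot":[0,0,0],"grip":0.045}]'

```text
t: 18.23
eef_pos: [0.6089, -0.1042, 0.2446]
tool_rot: [0.0, 0.805, -0.593, -0.0]
contact_force: [0.7, -0.5, 0.3]
gripper_width: 0.528
```

>>> send_rows --commands '[{"translation":[0,0,-0.02],"rot":[0,0,0],"grip":0.045},{"translation":[0,0,-0.01],"rot":[0,0,0],"grip":0.045},{"translation":[0,0,0],"rot":[0,0,0],"grip":0.045},{"translation":[0,0,0],"rot":[0,0,0],"grip":0.045},{"translation":[0,0,0],"rot":[0,0,0],"grip":0.045}]'

```text
t: 18.65
eef_pos: [0.6082, -0.1042, 0.2717]
tool_rot: [0.001, 0.805, -0.593, -0.001]
contact_force: [-0.1, 0.4, -0.1]
gripper_width: 0.527
```

Run:
```python
from st import *
from h import *
st()
c=read_camera("scene");np.savez("scene3.npz",**c);a=cv2.resize(c["pixels"][190:300,165:275,::-1],(600,600),interpolation=cv2.INTER_CUBIC)
cv2.imwrite("pics/p8.png",a)
X=cloud(c).reshape(-1,3);O=np.array([.6083,-.1042])
m=(X[:,2]>.147)&(X[:,2]<.165)&(np.hypot(*(X[:,:2]-O).T)<.055)
r=cv2.minAreaRect((X[m][:,:2]*1000).astype(np.float32));print("bar",r)
a=np.radians(-13.4);x=np.array([np.cos(a),np.sin(a)]);P=cloud(c)
for col in (222,225,228): print(col,[(v,round(float((P[v,col,:2]-O)@x*1e3),1),round(float(P[v,col,2]*1e3),1)) for v in range(264,272)])
```

```text
t 18.65 fix x -0.1 y -0.1 z 271.7 mm | tool x ang -72.80 | Ffix -0.18 0.42 -0.10 | M [0.028 0.011 0.055] | q7 -1.286 tau7 0.000 | grip 0.527
bar ((610.05029296875, -104.85227966308594), (92.98847198486328, 15.455875396728516), 16.34027671813965)
222 [(264, 17.3, 46.4), (265, 20.1, 47.1), (266, 20.8, 44.9), (267, 22.8, 44.5), (268, 25.0, 44.3), (269, 23.3, 38.5), (270, 24.5, 36.9), (271, 28.1, 38.9)]
225 [(264, 18.9, 45.7), (265, 21.1, 45.5), (266, 22.3, 43.9), (267, 23.8, 42.8), (268, 24.3, 40.3), (269, 24.9, 37.8), (270, 25.8, 35.8), (271, 31.5, 40.8)]
228 [(264, 21.1, 45.7), (265, 23.8, 46.4), (266, 23.3, 42.3), (267, 23.4, 39.2), (268, 24.2, 37.0), (269, 26.4, 36.8), (270, 28.4, 36.4), (271, 29.7, 35.0)]
```

View pics/p8.png

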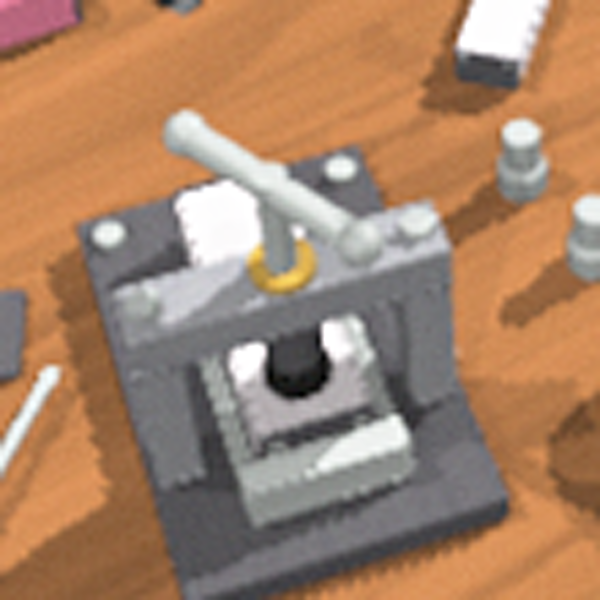

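The bar stayed where I left it: 16.3° measured against 17.2° for the gripper. The case end is still at the stop (≈24.5 mm), and the gripper is clear above. Handing in.

```bash
python3 -c "
from station import *
print(hand_in())"
```

```text
the job is handed in; nothing more can be done
None
```

I pushed the white ribbed case home, turned the T-handle clockwise about 83° until the pad had it clamped, let go and rose clear. I handed the job in at about 18.7 s; it reports no verdict.

- **Case position:** the push stopped at a steady 6.6 N, far below the 30 N limit. After release, depth readings put the case's end face at about 24.5 mm, with the stop at 25 mm.
- **Clamping force:** about 33–43 N by three estimates.
  - The torque while turning rose by 0.15 N m, which gives about 33 N.
  - The last joint's torque rose by about 0.185 N m, which gives about 41 N.
  - The torque while holding still rose by about 0.2 N m, which gives about 43 N.
- **Doubts on that force:** single torque readings were noisy by about 0.03 N m (roughly 7 N). One of them, 0.274 N m, fell below the rising trend.
- **Handle after release:** the bar was at 16.3° against 17.2° when gripped, so it held within measuring error. The robot read no contact force.
- **Bystanders:** I moved nothing near them, but I did not measure their positions again at the end.

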